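# Level the notions balance

## Task

The balance is down on the button tin's side: bring it level by moving the ring weight beside the tin over to the other pan and threading it on the upright post there, all the way down. The post stands anywhere along its slot, so feel for it with the ring and never force it: press only lightly on the balance. Leave the tin, the spool, the other ring and the other things where they are.

Things in the scene. Friction and masses are not known exactly. Their poses are not given: they have to be found in the camera images.
- balance: the fixed foot of the bench balance: grey plate 130 x 110 mm with a short column, and a small white dial behind the beam. Origin under its centre on the table; its y axis runs along the beam to the left pan, x away from the robot. The pivot is 65 mm above the origin
- beam: rocking aluminium beam, one piece with its two pans. Origin on the pivot; y along the beam to the left pan, x away from the robot, z upright when level. It rocks about x to stops at 0.06 rad either way; a spring of 2 N m/rad centres it. Pan centres 135 mm left and right; pans 216 (x) by 112 mm (y), lip 5 mm, floor 14 mm above the pivot. The light pan yields to 1 to 3 N until it meets the stop
- slot_left (a point): middle of the left (+y) pan's slot, at the pan floor; moves with the pan, axes as the beam's. A post stands in the slot: a collar 22 mm across, top 12 mm above the floor, then a 12 mm round pin, flat top 44 mm above the floor, 1 mm chamfer. The post may be up to 12 mm nearer or farther along the slot (x) than this point, which is not measured; in y it is exact. It slides only under about 7 N
- slot_right (a point): the same point on the right (-y) pan, with an equal post; where that post stands in its slot is independent of the left one's
- ring_a: plain steel ring weight, 44 mm outside, 15 mm bore, 18 mm high, 0.2 kg; origin at the centre of its underside, z along the bore. At the start it lies on a low round rest (32 mm across, 8 mm high) in the middle of the left pan, 61 mm beyond the slot's middle (beam's x) and on the same y. There is room for fingers on both sides along the beam's y
- ring_b: a second ring weight, the same in all respects, at the start on the equal rest of the right pan. A ring fully down on a post rests on its collar, 12 mm above the pan floor
- button_tin: round lidded tin full of metal buttons, 71 mm across, 41 mm high, about 0.46 kg, on the far end of one pan (left or right); origin at the centre of its underside. It weighs about as much as the spool and both rings together
- spool: thread spool, 38 mm across, 45 mm high, 0.06 kg, on the far end of the pan without the tin; origin at the centre of its underside
- thimble: steel thimble, 20 x 20 x 24 mm; a bystander, origin under it on the table
- seam_ripper: purple seam ripper, 116 mm long; a bystander, origin under it on the table
- tailor_chalk: flat tailor's chalk, 38 x 50 x 6 mm; a bystander, origin under it on the table
- orange_tape: roll of tape, 90 mm across, 30 mm high; a bystander, origin under it on the table
- tape_reel: spring tape measure, 52 x 84 x 18 mm; a bystander, origin under it on the table
- eyelet_jar: small jar with black cap, 41 mm across, 54 mm high; a bystander, origin under it on the table
- glue_stick: glue stick standing upright, 21 mm across, 88 mm high; a bystander, origin under it on the table
Mind the look-alikes: they are no part of the job. There is more than one size of the spool; the one meant has the size given above.

How it is judged:
At the end, for the whole second after the job is handed in: the beam rests level within 0.025 rad (1.4 degrees), the ring that lay beside the tin is threaded on the post of the other pan, flat and fully down (its underside 7 to 16 mm above the pan floor), the tin, the spool and the second ring are still on their own pans, and all is at rest (angle between beam's own z axis and vertical below 0.025 rad and ((x of ring_a in the frame of slot_right between -0.0155 and 0.0155 m and y of ring_a in the frame of slot_right between -0.005 and 0.005 m and z of ring_a in the frame of slot_right between 0.007 and 0.016 m and horizontal distance between button_tin and slot_left below 0.15 m and horizontal distance between spool and slot_right below 0.15 m and horizontal distance between ring_b and slot_right below 0.09 m and angle between ring_a's own z axis and vertical below 0.1 rad) or (x of ring_b in the frame of slot_left between -0.0155 and 0.0155 m and y of ring_b in the frame of slot_left between -0.005 and 0.005 m and z of ring_b in the frame of slot_left between 0.007 and 0.016 m and horizontal distance between button_tin and slot_right below 0.15 m and horizontal distance between spool and slot_left below 0.15 m and horizontal distance between ring_a and slot_left below 0.09 m and angle between ring_b's own z axis and vertical below 0.1 rad)) and angular speed of beam below 0.05 rad/s and linear speed of each of ring_a, ring_b below 0.02 m/s); the robot touches nothing.
It fails at once if a ring is pressed on a post or the pan round it with more than 15 N (((horizontal distance between ring_a and slot_left below 0.045 m or horizontal distance between ring_a and slot_right below 0.045 m) and contact force between ring_a and beam above 15 N) or ((horizontal distance between ring_b and slot_left below 0.045 m or horizontal distance between ring_b and slot_right below 0.045 m) and contact force between ring_b and beam above 15 N)).
It fails at once if the fingers or the arm press on the beam, its pans or posts with more than 15 N, or on a ring so that it bears on them with more than 35 N (contact force between any of the fingers, the arm and beam above 15 N or contact force between any of ring_a, ring_b and beam above 35 N).
It fails at once if the button tin or the spool is shifted by more than 30 mm or tipped (distance of any of button_tin, spool from where it was at the start of the episode above 0.03 m or angle between any of button_tin, spool's own z axis and vertical above 0.3 rad).
It fails at once if a bystander is pushed more than 30 mm from its place (distance of any of thimble, seam_ripper, tailor_chalk, orange_tape, tape_reel, eyelet_jar, glue_stick from where it was at the start of the episode above 0.03 m).
It also fails if it takes over 61 s, if anything falls off the work surface, if the arm or the gripper's body presses on something with over 40 N, if the wrist force passes 120 N, or if a joint passes its speed limit or range.

## Robot

A 7-joint arm with a two-finger parallel gripper is mounted at the origin on a cart in front of the work surface, level with it; the furniture and walls round the work are solid. World frame = base frame: x ahead of the robot, y to its left, z up, the work surface at z = 0. Lengths are in m, angles in rad, forces in N, time in s.
With the tool pointing down it reaches from about 0.425 to 0.925 m from the base axis. Payload 6.8 kg.
Tool frame: the origin (TCP) lies at the very end of the fingers, on their centre line; the grasp point (between the pads) lies grip_point_offset behind it (grip_point_offset is the distance from the TCP to the grasp point, in m); z points along the fingers, y is the line along which they close (so a half turn about z gives the same grasp; the last joint's range is limited). The gripper opens to 85 mm and grips with 20 to 120 N. Pads are 22 mm wide; open, the fingers measure 114 mm over their backs; the gripper's body (76 mm by 85 mm) begins 54 mm behind the grasp point. The pads swing forward as they close: fully open they stand 13 mm farther back than shut.
Start: joints at [1.036, 0.477, 0.022, 1.555, -0.011, 1.109, -0.083], TCP at [0.279, -0.614, 0.231] pointing down, gripper open.
Joint ranges: [-2.96, 2.96], [-0.34, 2.1], [-1.41, 1.46], [0.24, 2.44], [-1.37, 4.51], [0.17, 1.92], [-2.96, 2.96]. Speed limits (rad/s): [2.39, 2.39, 3.14, 3.14, 3.14, 3.14, 3.14].

## Interface

Orientations are given as a unit quaternion [w, x, y, z].
In Python, from workcell import read_state, camera, close_job, grip_point_offset gives the robot as it stands. The module is installed in compiled form; this text tells all that it offers.
- The arm moves only by the tool step_arm, never from a script. Its arguments are lists of equal length, an entry for each row: "linear": the shift along the tool's x, y, z in mm, a list of three; "yaw": the turn about the tool's z in rad. In form: {"linear": [[x, y, z], ...], "yaw": [yaw, ...]}. A call has 1 to 12 rows; each row is the pose to reach, as a shift and turn from the pose commanded when the call began, along the tool's axes at that moment; what a row does not reach only later rows make up. A row lasts 1/12 s, in which the tool goes at most 41.7 mm and 7.16 degrees, less where a joint would pass 70% of its speed; a pose out of reach is approached as far as the arm can. A call with a gripper value outside its range is refused whole. "jaw" is the opening, from 0 (shut) to 1 (fully open), set as the call begins (left out, the last holds). The fingers move at their own pace and stop on an object; the grip force is fixed at half the most. Time passes only in rows, so rows that repeat a pose let the fingers close. It gives the time, the measured TCP pose, the force, the opening and the grip force at its end, in the units of the state.
- read_state(): the state, without advancing time (a new reading comes with each control period).
- camera(name): name is "scene" or "side" or "wrist"; returns a dict with "color" (384x512x3 uint8, red, green, blue), "fov_y" (degrees; the focal length in pixels is half the picture's height over the tangent of half this angle, whatever the lens; pixels are square), "cx", "cy" (the principal point, pixels), "cam_to_world" (4x4, takes a point from camera to world coordinates); the wrist camera has in their place "mount" (4x4, takes a point from camera to tool coordinates, whose origin is the TCP and whose axes are the flange's). Camera axes: x right, y down, z forward; pixel columns grow to the right and rows downward; lengths in m; the calibration is good to about 2 mm. A picture is of the moment at which its call begins: read the wrist's pose just before it. There is no depth.
- close_job(): hands the job in; it is judged then, once.
The state is a dict: "time_s": time; "joint_positions": joint angles; "joint_vel": joint speeds; "effort": joint torques, N m; "tcp_pos": TCP position; "orientation": TCP orientation; "wrist_force": force on the tool from outside, world axes, zero at the start; "wrist_torque": the same for the moment, N m; "finger_gap": finger opening in m; "grip_force": force on a finger pad.
Only numpy, scipy, OpenCV 4.12 (cv2) and the standard library are available. Lean on these libraries where they do the work, as an engineer would, in place of code of your own. Each camera call takes 0.05 s, during which the arm holds its last target. There are 200 camera calls.

## Working session

There is one attempt and no reset: what is moved stays moved. The work goes in short steps, Python scripts to look and compute and a tool call to move; the robot and the scene stay as the last step left them, time stands still between calls to the robot, and variables do not carry over. Pictures are saved under pics/ and viewed, at most 10 in all, crops included, and the job is handed in when it is done.

Besides the shell and the picture viewer there is one more tool, called by a JSON object that holds its "name" and its "arguments", one argument or row to a line. step_arm: Moves the arm, as the interface text tells. Its arguments: {"type":"object","properties":{"linear":{"type":"array","items":{"type":"array","items":{"type":"number"}}},"yaw":{"type":"array","items":{"type":"number"}},"jaw":{"type":"number"}},"required":["linear","yaw"]}

```bash
mkdir -p pics; cat > h.py <<'E'
import numpy as np, cv2
from workcell import read_state, camera, close_job, grip_point_offset
from scipy.spatial.transform import Rotation as R
def T_tool():
    s=read_state(); T=np.eye(4); q=s["orientation"]
    T[:3,:3]=R.from_quat([q[1],q[2],q[3],q[0]]).as_matrix(); T[:3,3]=s["tcp_pos"]; return T
def shot(n,f):
    T=T_tool(); c=camera(n); M=T@np.array(c["mount"]) if "mount" in c else np.array(c["cam_to_world"])
    f_=192/np.tan(np.radians(c["fov_y"]/2)); cv2.imwrite(f,c["color"][:,:,::-1])
    np.savez(f+".npz",M=M,f=f_,cx=c["cx"],cy=c["cy"]); return c
def ray(f,u,v,z):
    d=np.load(f+".npz"); M=d["M"]; r=M[:3,:3]@np.array([(u-d["cx"])/d["f"],(v-d["cy"])/d["f"],1]); o=M[:3,3]
    return o+r*(z-o[2])/r[2]
def proj(f,p):
    d=np.load(f+".npz"); q=np.linalg.inv(d["M"])@np.append(p,1); return q[:2]/q[2]*d["f"]+[d["cx"],d["cy"]]
E
python3 - <<'E'
from h import *
s=read_state(); print(s, grip_point_offset)
a=shot("scene","pics/s0.png"); b=shot("side","pics/d0.png")
for f in("s0","d0"):
    d=np.load(f"pics/{f}.png.npz");print(d["M"].round(3),d["f"],d["cx"],d["cy"])
print(T_tool().round(3))
E
```

```text
{'time_s': 0.0, 'joint_positions': array([ 1.03588325,  0.47775016,  0.0223479 ,  1.55648204, -0.01151732,
        1.10931343, -0.08312338]), 'joint_vel': array([-0.00079065,  0.00049861, -0.00084738,  0.00077816,  0.00083771,
       -0.00098602,  0.00088386]), 'effort': array([-3.61119428e-04, -5.96455228e+01,  1.60731878e+00, -2.81200022e+01,
        1.23968444e-02,  9.41581005e-03,  5.63356218e-05]), 'tcp_pos': array([ 0.27916287, -0.61389618,  0.23034646]), 'orientation': array([-8.76685045e-04,  9.77316515e-01,  2.11781955e-01, -2.52892448e-04]), 'wrist_force': array([-0.47314186,  0.12870954, -0.32751482]), 'wrist_torque': array([-0.0327135 ,  0.04846257, -0.02615961]), 'grip_force': 0.0, 'finger_gap': 0.08528578501254098} 0.0187
[[-0.636 -0.411  0.653  0.002]
 [-0.771  0.344 -0.536  0.415]
 [-0.004 -0.844 -0.536  0.526]
 [ 0.     0.     0.     1.   ]] 351.4248514147416 253.5897459494537 195.89430786135517
[[ 0.954  0.217 -0.207  0.73 ]
 [ 0.299 -0.661  0.688 -0.616]
 [ 0.012 -0.718 -0.696  0.682]
 [ 0.     0.     0.     1.   ]] 388.49233557280434 258.4141125066351 190.2400046536508
[[ 0.91   0.414 -0.001  0.279]
 [ 0.414 -0.91   0.001 -0.614]
 [-0.    -0.002 -1.     0.23 ]
 [ 0.     0.     0.     1.   ]]
```

View pics/s0.png

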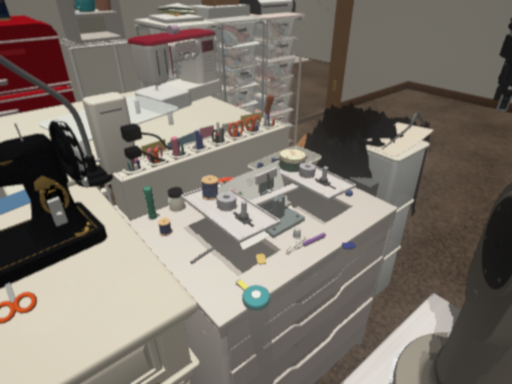

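View pics/d0.png

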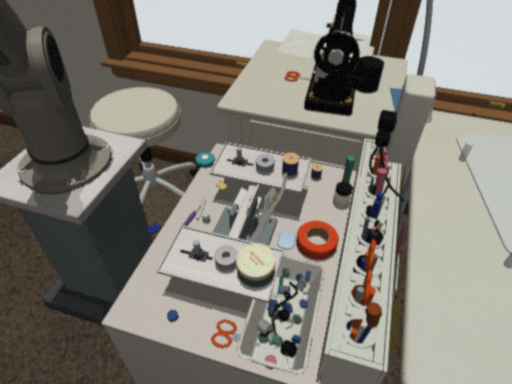

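The tin is on the right pan (side view about 256,260), with ring_b at (227,257) and the right post at (198,252). The left pan has its post at (240,157), ring_a at (264,162) and the spool at (290,163). So ring_b has to go to the left post.

```bash
python3 - <<'E'
from h import *
f="pics/d0.png"
print("ringb",ray(f,226,256,.097),"tin",ray(f,255,254,.112),"postR top",ray(f,197,245,.115))
print("ringa",ray(f,264,160,.113),"postL top",ray(f,239,152,.131),"spool",ray(f,291,156,.132))
g="pics/s0.png"
print("scene ringa",ray(g,227,199,.113),"postL",ray(g,243,203,.131),"ringb",ray(g,307,168,.097),"postR",ray(g,323,169,.115))
im=cv2.imread(f)[130:300,140:330]; cv2.imwrite("pics/d0c.png",cv2.resize(im,None,fx=3.5,fy=3.5,interpolation=cv2.INTER_CUBIC)[:600,:800])
E
```

```text
ringb [ 0.55161834 -0.22239693  0.097     ] tin [ 0.60427981 -0.21228469  0.112     ] postR top [ 0.49804484 -0.22781989  0.115     ]
ringa [0.54337335 0.04501917 0.113     ] postL top [0.48728201 0.0334328  0.131     ] spool [0.60302072 0.0553315  0.132     ]
scene ringa [0.53270516 0.05360169 0.113     ] postL [0.47648024 0.05313334 0.131     ] ringb [ 0.54030774 -0.20763661  0.097     ] postR [ 0.48859682 -0.20802969  0.115     ]
```

View pics/d0c.png

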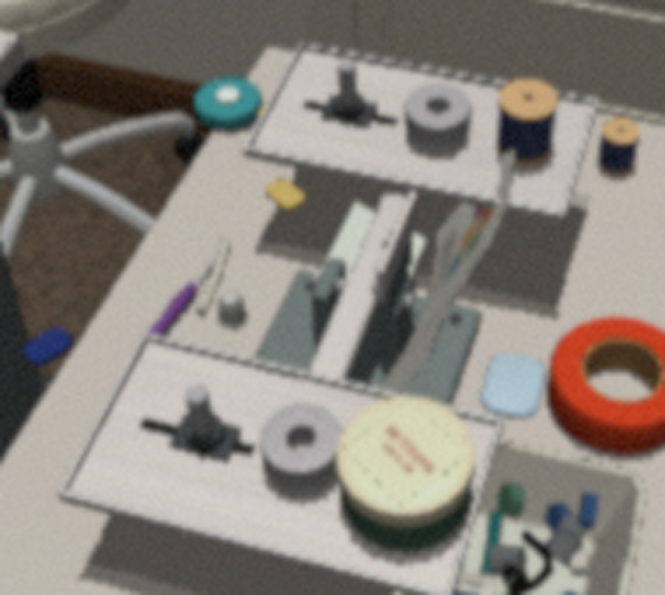

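Both views agree to about 12 mm: ring_b is near (0.546, -0.215), and the beam's yaw is about 0.03. The ring spacing reads 0.264 m against the expected 0.27 m. I'll move above ring_b for a close look.

{"name": "step_arm", "arguments": {
  "linear": [
    [20,-13,-2],
    [50,-33,-5],
    [85,-56,-8],
    [120,-79,-10],
    [155,-103,-12],
    [190,-126,-15],
    [225,-149,-17],
    [260,-172,-18],
    [295,-195,-19],
    [330,-219,-20],
    [365,-242,-20],
    [380,-252,-20]
  ],
  "yaw": [0.02,0.06,0.1,0.15,0.2,0.25,0.3,0.34,0.37,0.39,0.4,0.4]
}}

```text
time_s: 1.1
tcp_pos: [0.5236, -0.2218, 0.2512]
orientation: [-0.001, 1.0, 0.016, 0.0]
wrist_force: [1.1, 0.9, -0.3]
finger_gap: 0.0855
grip_force: 0.0
```

{"name": "step_arm", "arguments": {
  "linear": [
    [8,5,0],
    [8,5,0],
    [8,5,0],
    [8,5,0]
  ],
  "yaw": [0,0,0,0]
}}

```text
time_s: 1.43
tcp_pos: [0.528, -0.2341, 0.251]
orientation: [0.0, 1.0, 0.012, -0.001]
wrist_force: [-0.4, 0.4, 0.3]
finger_gap: 0.0855
grip_force: 0.0
```

```bash
python3 - <<'E'
from h import *
c=shot("wrist","pics/w1.png"); print(np.array(c["mount"]).round(3),c["fov_y"]); print(T_tool().round(3), read_state()["wrist_force"])
f="pics/w1.png"
for p in [(.546,-.215,.097),(.493,-.215,.115),(.6,-.212,.112)]: print(proj(f,np.array(p)))
E
```

```text
[[-0.001 -0.962 -0.271  0.068]
 [ 1.    -0.001  0.001 -0.001]
 [-0.001 -0.271  0.962 -0.142]
 [ 0.     0.     0.     1.   ]] 71.40441399544605
[[ 1.     0.024 -0.001  0.528]
 [ 0.024 -1.    -0.    -0.234]
 [-0.001  0.    -1.     0.251]
 [ 0.     0.     0.     1.   ]] [ 0.38007896  0.32229082 -0.0254755 ]
[237.35615851 162.56562361]
[236.09293782 212.7410114 ]
[233.87484572 111.93675219]
```

View pics/w1.png

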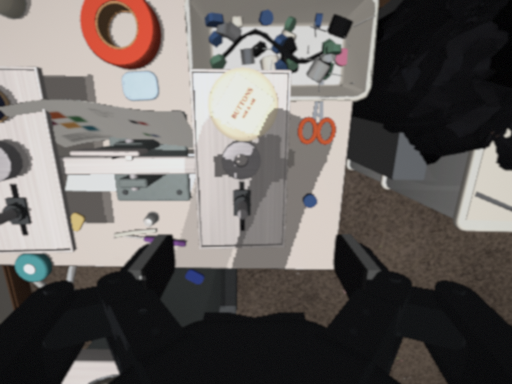

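The wrist view shows ring_b at (240,158), the right post at (242,203), the tin at (243,103), ring_a at (5,160) and the left post at (15,212). I'll enlarge it to measure.

```bash
python3 - <<'E'
from h import *
im=cv2.imread("pics/w1.png"); a=im[130:230,190:290]; b=im[130:230,0:100]
x=cv2.convertScaleAbs(np.hstack([b,a]),alpha=1.5,beta=20); cv2.imwrite("pics/w1c.png",cv2.resize(x,None,fx=4,fy=4,interpolation=cv2.INTER_CUBIC))
E
```

```text
(no output)
```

View pics/w1c.png

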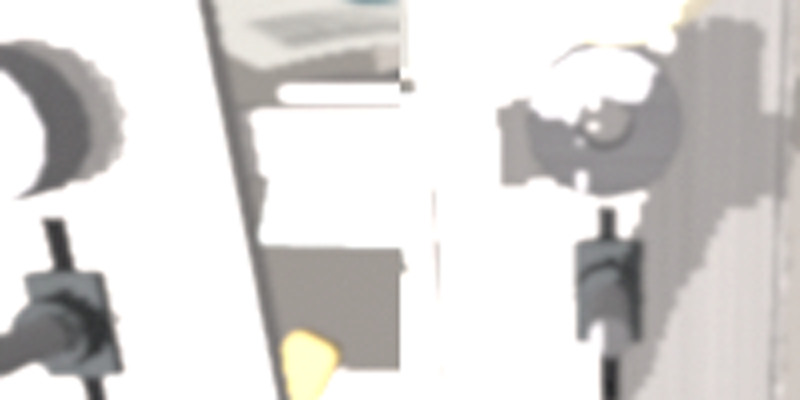

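```bash
python3 - <<'E'
from h import *
f="pics/w1.png"
rb=ray(f,241,160,.097); print("ringb",rb, "width check",ray(f,260.4,160,.097)-ray(f,221.2,160,.097))
print("postR plate",ray(f,242,203,.073),"pin top",ray(f,241.8,211,.115),"tin",ray(f,243,103,.112))
print("postL plate",ray(f,18.3,210.5,.089))
E=lambda u,v,z:ray(f,u,v,z)
print("R pan corners",[E(u,v,.075).round(4) for u,v in((193,72),(290,72),(202,246),(284,244))])
print("L edge",E(41,68,.088),E(72,249,.088))
print("slot L",E(13,185,.087),E(24,226,.087))
E
```

```text
ringb [ 0.54898042 -0.21904374  0.097     ] width check [ 0.00101886 -0.04370941  0.        ]
postR plate [ 0.49060888 -0.21983017  0.073     ] pin top [ 0.49519154 -0.22129594  0.115     ] tin [ 0.60878569 -0.22109941  0.112     ]
postL plate [0.48016195 0.04926328 0.089     ]
R pan corners [array([ 0.6415, -0.1644,  0.075 ]), array([ 0.644 , -0.2709,  0.075 ]), array([ 0.4306, -0.168 ,  0.075 ]), array([ 0.436 , -0.2756,  0.075 ])]
L edge [ 0.63970813 -0.00790073  0.088     ] [ 0.42947909 -0.00638069  0.088     ]
slot L [0.51138279 0.05044677 0.087     ] [0.45914772 0.0484764  0.087     ]
```

The right pan's width (0.107 m against 0.112), the ring (43.7 mm against 44) and the post offset (58 mm) all fit. ring_b is at (0.549, -0.219), the beam's yaw is 0.022, and the left slot's middle is at (0.482, 0.049). I'll descend over ring_b.

{"name": "step_arm", "arguments": {
  "linear": [
    [5,-4,8],
    [11,-8,22],
    [16,-11,42],
    [21,-14,64],
    [21,-14,86],
    [21,-14,108],
    [21,-14,122],
    [21,-14,130],
    [21,-14,130],
    [21,-14,130]
  ],
  "yaw": [0,0,0,0,0,0,0,0,0,0],
  "jaw": 0.8
}}

```text
time_s: 2.32
tcp_pos: [0.5498, -0.2182, 0.1213]
orientation: [-0.0, 1.0, 0.013, -0.0]
wrist_force: [0.3, -0.6, 0.0]
finger_gap: 0.0683
grip_force: 0.0
```

```bash
python3 - <<'E'
from h import *
T=T_tool(); print(T.round(4)); d=np.array([.549,-.219,.076])-T[:3,3]; print("delta tool mm",(T[:3,:3].T@d*1000).round(1), read_state()["wrist_force"], read_state()["finger_gap"])
f="pics/w2.png"; shot("wrist",f); print(proj(f,np.array([.549,-.219,.097])))
E
```

```text
[[ 9.997e-01  2.630e-02 -2.000e-04  5.498e-01]
 [ 2.630e-02 -9.997e-01  1.000e-04 -2.182e-01]
 [-2.000e-04 -1.000e-04 -1.000e+00  1.213e-01]
 [ 0.000e+00  0.000e+00  0.000e+00  1.000e+00]]
delta tool mm [-0.8  0.8 45.3] [ 0.25538178 -0.56339862  0.01853976] 0.06829704101301647
[255.69233449 223.47206642]
```

View pics/w2.png

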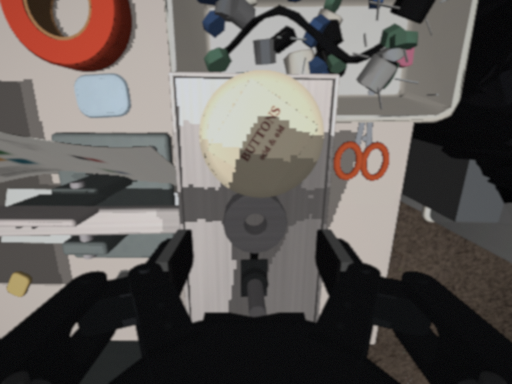

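The ring is centred at (255,222), against a predicted (256,223), and the fingers straddle it. I'll descend.

{"name": "step_arm", "arguments": {
  "linear": [
    [-1,1,6],
    [-1,1,14],
    [-1,1,22],
    [-1,1,30],
    [-1,1,36],
    [-1,1,40],
    [-1,1,42],
    [-1,1,42]
  ],
  "yaw": [0,0,0,0,0,0,0,0]
}}

```text
time_s: 3.03
tcp_pos: [0.5485, -0.2189, 0.0787]
orientation: [-0.0, 1.0, 0.013, -0.0]
wrist_force: [0.6, 0.0, 0.2]
finger_gap: 0.0683
grip_force: 0.0
```

{"name": "step_arm", "arguments": {
  "linear": [
    [0,0,1.5],
    [0,0,2.5],
    [0,0,2.5]
  ],
  "yaw": [0,0,0]
}}

```text
time_s: 3.28
tcp_pos: [0.5489, -0.219, 0.0769]
orientation: [0.0, 1.0, 0.013, 0.0]
wrist_force: [0.0, -0.0, 0.1]
finger_gap: 0.0686
grip_force: 0.0
```

{"name": "step_arm", "arguments": {
  "linear": [
    [0,0,0],
    [0,0,0],
    [0,0,0],
    [0,0,0],
    [0,0,0],
    [0,0,0],
    [0,0,0],
    [0,0,0]
  ],
  "yaw": [0,0,0,0,0,0,0,0],
  "jaw": 0.3
}}

```text
time_s: 3.95
tcp_pos: [0.549, -0.2191, 0.0777]
orientation: [0.0, 1.0, 0.013, 0.0]
wrist_force: [-1.6, 0.0, 5.6]
finger_gap: 0.0426
grip_force: 59.9
```

{"name": "step_arm", "arguments": {
  "linear": [
    [0,0,-2],
    [0,0,-6],
    [0,0,-14],
    [0,0,-26],
    [0,0,-42],
    [0,0,-62],
    [0,0,-82],
    [0,0,-102],
    [0,0,-116],
    [0,0,-123],
    [0,0,-123],
    [0,0,-123]
  ],
  "yaw": [0,0,0,0,0,0,0,0,0,0,0,0]
}}

```text
time_s: 4.95
tcp_pos: [0.5487, -0.219, 0.2]
orientation: [0.0, 1.0, 0.013, 0.0]
wrist_force: [0.4, 0.6, -2.2]
finger_gap: 0.0424
grip_force: 61.0
```

```bash
python3 - <<'E'
from h import *
f="pics/w3.png"; c=shot("wrist",f); s=read_state(); print(T_tool().round(4)[:3],s["wrist_force"],s["finger_gap"])
a=cv2.imread(f)[150:350,120:390]; a=cv2.convertScaleAbs(a,alpha=1.6,beta=25); cv2.imwrite("pics/w3c.png",cv2.resize(a,None,fx=2.9,fy=2.9,interpolation=cv2.INTER_CUBIC))
E
```

```text
[[ 9.996e-01  2.680e-02 -1.200e-03  5.482e-01]
 [ 2.680e-02 -9.996e-01  3.000e-04 -2.189e-01]
 [-1.100e-03 -3.000e-04 -1.000e+00  1.991e-01]] [-0.52280044  0.45798238 -2.40148767] 0.04215587334326225
```

View pics/w3c.png

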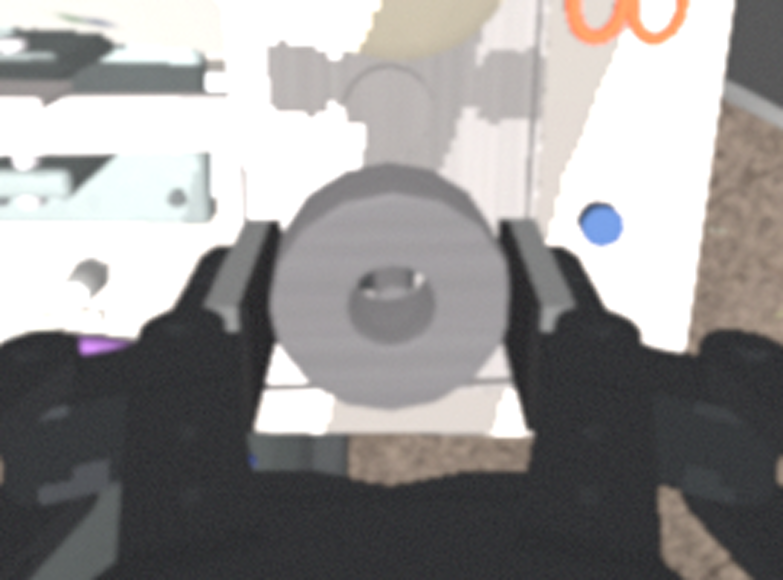

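```bash
python3 - <<'E'
from h import *
f="pics/w3.png"; d=np.load(f+".npz"); print(d["cx"],d["cy"],d["f"])
T=T_tool()
for h in (.015,.019,.023):
    p=ray(f,254.1,254.5,T[2,3]+h); q=np.linalg.inv(T)@np.append(p,1)
    l,r=[ray(f,120+u/2.9,254.5,T[2,3]+h) for u in (270,508)]
    print(h,(q[:3]*1000).round(1),np.linalg.norm(l-r)*1000)
E
```

```text
253.9188789015662 191.63132245653463 267.17455587924263
0.015 [ -2.2  -0.2 -15. ] 43.86561629903436
0.019 [  0.   -0.2 -19. ] 42.498536700787064
0.023 [  2.2  -0.2 -23. ] 41.13145710253981
```

ring_b is held flat and centred (bore at about (254,254)), with its underside roughly at TCP level. I'll carry it to the left pan, stopping short in x so the camera can see the post.

{"name": "step_arm", "arguments": {
  "linear": [
    [-15,-5,-5],
    [-40,-15,-12],
    [-65,-35,-20],
    [-85,-65,-25],
    [-98,-100,-25],
    [-105,-135,-25],
    [-106,-170,-25],
    [-106,-205,-25],
    [-106,-235,-22],
    [-106,-258,-18],
    [-106,-268,-15],
    [-106,-271,-15]
  ],
  "yaw": [0,0,0,0,0,0,0,0,0,0,0,0]
}}

```text
time_s: 6.0
tcp_pos: [0.4343, 0.0512, 0.2134]
orientation: [-0.0, 1.0, 0.015, -0.001]
wrist_force: [0.3, 0.5, -2.6]
finger_gap: 0.0419
grip_force: 61.1
```

{"name": "step_arm", "arguments": {
  "linear": [
    [0,0,5],
    [0,0,10],
    [0,0,10],
    [0,0,10]
  ],
  "yaw": [0,0,0,0]
}}

```text
time_s: 6.33
tcp_pos: [0.4352, 0.0478, 0.2042]
orientation: [0.0, 1.0, 0.012, -0.001]
wrist_force: [-0.7, -0.4, -1.5]
finger_gap: 0.0423
grip_force: 61.1
```

```bash
python3 - <<'E'
from h import *
f="pics/w4.png"; c=shot("wrist",f); s=read_state(); print(T_tool().round(4)[:3],s["wrist_force"],s["finger_gap"])
print([proj(f,np.array([x,.0492,z])).round(1) for x,z in ((.481,.131),(.481,.099),(.481,.087),(.542,.113))])
a=cv2.imread(f)[130:300,150:360]; a=cv2.convertScaleAbs(a,alpha=.9,beta=0); cv2.imwrite("pics/w4c.png",cv2.resize(a,None,fx=3.5,fy=3.5,interpolation=cv2.INTER_CUBIC))
E
```

```text
[[ 9.997e-01  2.490e-02 -6.000e-04  4.355e-01]
 [ 2.490e-02 -9.997e-01 -3.000e-04  4.800e-02]
 [-6.000e-04  2.000e-04 -1.000e+00  2.045e-01]] [-0.01707676  0.26592106 -1.90194219] 0.04245614722352221
[array([253.9, 145.6]), array([253.8, 141.9]), array([253.8, 140.7]), array([255.7,  66.5])]
```

View pics/w4c.png

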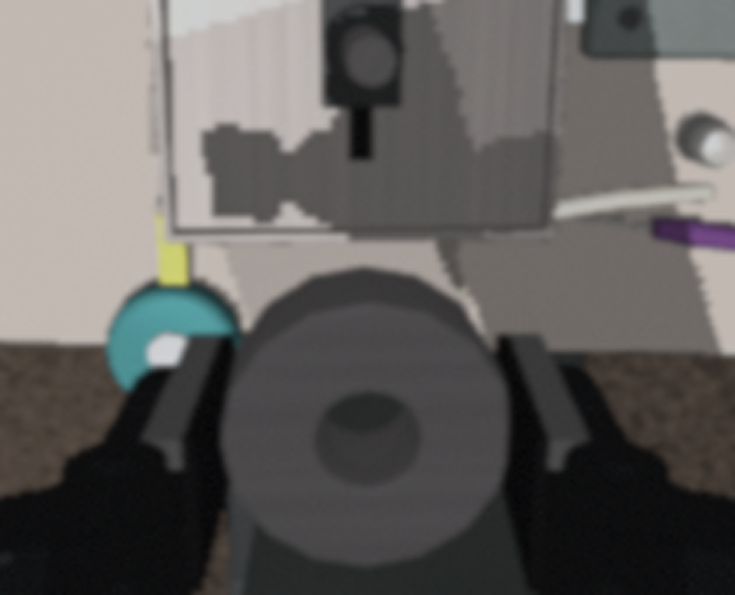

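The pin top is at crop (369,55), or image (255.4,145.7), against (253.9,145.6) predicted for x=0.481, so the pin top is at (0.481, 0.0484). The ring is still flat in the fingers. I'll go above the pin.

{"name": "step_arm", "arguments": {
  "linear": [
    [6,0,0],
    [16,0,0],
    [28,1,0],
    [38,1,5],
    [44,1,14],
    [46.5,1,26],
    [46.5,1.2,38],
    [46.5,1.2,50],
    [46.5,1.2,59],
    [46.5,1.2,64],
    [46.5,1.2,64],
    [46.5,1.2,64]
  ],
  "yaw": [0,0,0,0,0,0,0,0,0,0,0,0]
}}

```text
time_s: 7.38
tcp_pos: [0.4822, 0.0492, 0.1406]
orientation: [-0.0, 1.0, 0.013, -0.0]
wrist_force: [-0.4, -0.7, -1.3]
finger_gap: 0.0419
grip_force: 61.1
```

```bash
python3 - <<'E'
from h import *
T=T_tool(); print(T[:3].round(4)); d=np.array([.482,.048,.131])-T[:3,3]; print((T[:3,:3].T@d*1000).round(1), read_state()["wrist_force"])
E
```

```text
[[ 9.996e-01  2.680e-02 -5.000e-04  4.822e-01]
 [ 2.680e-02 -9.996e-01  1.000e-04  4.920e-02]
 [-5.000e-04 -1.000e-04 -1.000e+00  1.406e-01]]
[-0.2  1.1  9.6] [-0.39043729 -0.6689726  -1.25602525]
```

{"name": "step_arm", "arguments": {
  "linear": [
    [0,1,2],
    [0,1,4],
    [0,1,6],
    [0,1,7],
    [0,1,8],
    [0,1,9],
    [0,1,10],
    [0,1,10]
  ],
  "yaw": [0,0,0,0,0,0,0,0]
}}

```text
time_s: 8.05
tcp_pos: [0.4821, 0.0481, 0.1307]
orientation: [0.0, 1.0, 0.013, -0.0]
wrist_force: [-0.3, -0.3, -1.3]
finger_gap: 0.0426
grip_force: 61.2
```

{"name": "step_arm", "arguments": {
  "linear": [
    [0,0,1],
    [0,0,2],
    [0,0,3],
    [0,0,3],
    [0,0,3]
  ],
  "yaw": [0,0,0,0,0]
}}

```text
time_s: 8.47
tcp_pos: [0.4821, 0.0481, 0.1277]
orientation: [0.0, 1.0, 0.013, -0.0]
wrist_force: [0.9, -0.5, -2.9]
finger_gap: 0.0421
grip_force: 61.2
```

{"name": "step_arm", "arguments": {
  "linear": [
    [0,0,1],
    [0,0,2],
    [0,0,3],
    [0,0,3],
    [0,0,3]
  ],
  "yaw": [0,0,0,0,0]
}}

```text
time_s: 8.88
tcp_pos: [0.4821, 0.0481, 0.1247]
orientation: [-0.0, 1.0, 0.013, -0.0]
wrist_force: [0.4, 0.3, -2.5]
finger_gap: 0.042
grip_force: 61.2
```

{"name": "step_arm", "arguments": {
  "linear": [
    [0,0,1],
    [0,0,2],
    [0,0,3],
    [0,0,3],
    [0,0,3]
  ],
  "yaw": [0,0,0,0,0]
}}

```text
time_s: 9.3
tcp_pos: [0.4821, 0.0481, 0.1217]
orientation: [-0.0, 1.0, 0.013, -0.0]
wrist_force: [-0.3, 0.3, -3.5]
finger_gap: 0.0421
grip_force: 61.2
```

{"name": "step_arm", "arguments": {
  "linear": [
    [0,0,1],
    [0,0,2],
    [0,0,3],
    [0,0,3],
    [0,0,3]
  ],
  "yaw": [0,0,0,0,0]
}}

```text
time_s: 9.72
tcp_pos: [0.4821, 0.0481, 0.1187]
orientation: [-0.0, 1.0, 0.013, -0.0]
wrist_force: [-0.5, -0.6, -1.9]
finger_gap: 0.0426
grip_force: 61.2
```

```bash
python3 - <<'E'
from h import *
f="pics/w5.png"
F=[]
for i in range(4):
    c=shot("wrist",f); F.append(read_state()["wrist_force"])
print(np.array(F).round(1)); shot("side","pics/d5.png")
a=cv2.imread(f)[130:330,130:380]; b=cv2.imread("pics/d5.png")[110:210,190:315]
x=np.hstack([cv2.resize(a,(400,320),interpolation=cv2.INTER_CUBIC),cv2.resize(b,(400,320),interpolation=cv2.INTER_CUBIC)])
cv2.imwrite("pics/c5.png",cv2.convertScaleAbs(x,alpha=1.2,beta=10))
E
```

```text
[[ 0.  -0.4 -2.9]
 [-0.1  0.3 -1.6]
 [ 0.1  0.8 -1.8]
 [ 0.8 -0.4 -1.4]]
```

View pics/c5.png

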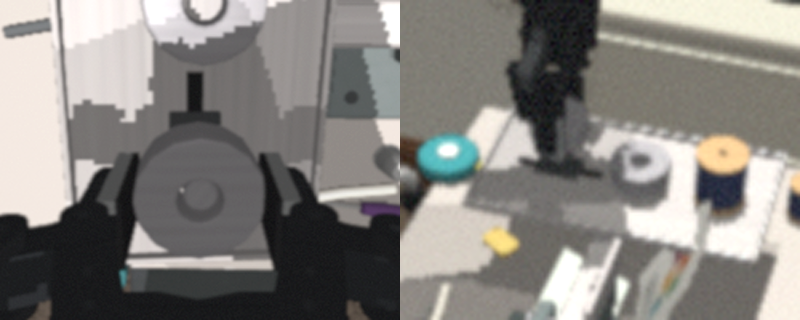

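Threaded: the pin is visible inside the bore at crop (201,193), and the force is only the ring's weight. I'll keep lowering gently, shifting slightly to +y with the pin's lean.

{"name": "step_arm", "arguments": {
  "linear": [
    [0,0,1],
    [0,-0.2,3],
    [0,-0.3,5],
    [0,-0.4,7],
    [0,-0.5,8],
    [0,-0.6,9],
    [0,-0.6,9],
    [0,-0.6,9]
  ],
  "yaw": [0,0,0,0,0,0,0,0]
}}

```text
time_s: 10.63
tcp_pos: [0.4821, 0.0487, 0.1097]
orientation: [0.0, 1.0, 0.013, -0.0]
wrist_force: [0.4, -0.1, -1.8]
finger_gap: 0.0426
grip_force: 61.2
```

{"name": "step_arm", "arguments": {
  "linear": [
    [0,0,1],
    [0,-0.1,2],
    [0,-0.2,3],
    [0,-0.3,4],
    [0,-0.3,5],
    [0,-0.3,5],
    [0,-0.3,5]
  ],
  "yaw": [0,0,0,0,0,0,0]
}}

```text
time_s: 11.22
tcp_pos: [0.4821, 0.049, 0.1047]
orientation: [0.0, 1.0, 0.013, -0.0]
wrist_force: [-0.5, -0.0, -1.2]
finger_gap: 0.0423
grip_force: 61.2
```

{"name": "step_arm", "arguments": {
  "linear": [
    [0,-0.1,1],
    [0,-0.1,2],
    [0,-0.2,3],
    [0,-0.2,3],
    [0,-0.2,3]
  ],
  "yaw": [0,0,0,0,0]
}}

```text
time_s: 11.63
tcp_pos: [0.4821, 0.0492, 0.1017]
orientation: [0.0, 1.0, 0.013, -0.0]
wrist_force: [-0.0, 0.4, -2.0]
finger_gap: 0.0422
grip_force: 61.2
```

{"name": "step_arm", "arguments": {
  "linear": [
    [0,-0.1,1],
    [0,-0.3,2],
    [0,-0.4,3],
    [0,-0.4,3],
    [0,-0.4,3]
  ],
  "yaw": [0,0,0,0,0]
}}

```text
time_s: 12.05
tcp_pos: [0.482, 0.0496, 0.0987]
orientation: [0.0, 1.0, 0.013, -0.0]
wrist_force: [-0.1, -0.1, -2.4]
finger_gap: 0.0422
grip_force: 61.2
```

{"name": "step_arm", "arguments": {
  "linear": [
    [0,-0.2,1],
    [0,-0.5,2],
    [0,-0.7,3],
    [0,-0.7,3],
    [0,-0.7,3]
  ],
  "yaw": [0,0,0,0,0]
}}

```text
time_s: 12.47
tcp_pos: [0.4821, 0.0502, 0.0958]
orientation: [0.0, 1.0, 0.013, -0.0]
wrist_force: [-0.7, -0.9, -0.4]
finger_gap: 0.0421
grip_force: 61.2
```

{"name": "step_arm", "arguments": {
  "linear": [
    [0,-0.2,1],
    [0,-0.5,2],
    [0,-0.7,3],
    [0,-0.7,3],
    [0,-0.7,3]
  ],
  "yaw": [0,0,0,0,0]
}}

```text
time_s: 12.88
tcp_pos: [0.4821, 0.051, 0.0927]
orientation: [0.0, 1.0, 0.013, -0.0]
wrist_force: [-1.6, -1.1, -1.1]
finger_gap: 0.0421
grip_force: 61.3
```

```bash
cat > tilt.py <<'E'
from h import *
import sys
n=sys.argv[1]; shot("side",n)
g=lambda f,y,x:cv2.cvtColor(cv2.imread(f)[y:y+40,x:x+40],cv2.COLOR_BGR2GRAY).astype(np.float32)
w=cv2.createHanningWindow((40,40),cv2.CV_32F)
for nm,y,x in(("spool",145,272),("tin",235,236),("tinyspool",150,300)):
    print(nm,cv2.phaseCorrelate(g("pics/d5.png",y,x),g(n,y,x),w))
F=[]
for i in range(4): camera("wrist"); F.append(read_state()["wrist_force"])
print(np.mean(F,0).round(2),T_tool()[:3,3].round(4))
E
python3 tilt.py pics/d6.png
```

```text
spool ((-0.030494202173379392, 0.7713806457731991), 0.8645921263098717)
tin ((0.5035026377535985, -2.102545187088449), 0.9827455353736877)
tinyspool ((0.046683834062839935, 0.11077799585367387), 1.0685453900694848)
[-0.8  -1.11 -0.56] [0.4821 0.051  0.0928]
```

The tin's side has risen by about 6 mm, so the ring is on the collar and carrying load. I'll go down 1.5 mm more and release.

{"name": "step_arm", "arguments": {
  "linear": [
    [0,-0.2,0.7],
    [0,-0.4,1.5],
    [0,-0.4,1.5],
    [0,-0.4,1.5]
  ],
  "yaw": [0,0,0,0]
}}

```text
time_s: 13.47
tcp_pos: [0.4821, 0.0513, 0.0913]
orientation: [0.0, 1.0, 0.013, 0.0]
wrist_force: [-0.9, -0.5, -0.2]
finger_gap: 0.0423
grip_force: 61.3
```

{"name": "step_arm", "arguments": {
  "linear": [
    [0,0,0],
    [0,0,0],
    [0,0,0],
    [0,0,0],
    [0,0,0],
    [0,0,0],
    [0,0,0],
    [0,0,0],
    [0,0,0],
    [0,0,0]
  ],
  "yaw": [0,0,0,0,0,0,0,0,0,0],
  "jaw": 0.72
}}

```text
time_s: 14.3
tcp_pos: [0.482, 0.0514, 0.0913]
orientation: [0.0, 1.0, 0.013, 0.0]
wrist_force: [0.7, -0.0, 0.4]
finger_gap: 0.0611
grip_force: 0.0
```

```bash
python3 tilt.py pics/d7.png
```

```text
spool ((-0.1146266515681873, 1.3097683852026236), 0.8346402102708816)
tin ((0.3796188325182044, -3.1940378360427033), 0.8741051304340363)
tinyspool ((-0.045552961728940744, -0.015071141086639983), 0.928628191947937)
[-0.08  0.3   0.03] [0.4821 0.0514 0.0913]
```

The robot is force-free and the beam is level. I'll retract.

{"name": "step_arm", "arguments": {
  "linear": [
    [0,0,-4],
    [0,0,-12],
    [0,0,-24],
    [0,0,-40],
    [0,0,-58],
    [0,0,-78],
    [0,0,-98],
    [0,0,-112],
    [0,0,-118],
    [0,0,-120],
    [0,0,-120],
    [0,0,-120]
  ],
  "yaw": [0,0,0,0,0,0,0,0,0,0,0,0]
}}

```text
time_s: 15.55
tcp_pos: [0.4815, 0.0513, 0.2106]
orientation: [0.0, 1.0, 0.013, -0.001]
wrist_force: [-0.3, 0.9, -0.5]
finger_gap: 0.0612
grip_force: 0.0
```

{"name": "step_arm", "arguments": {
  "linear": [
    [-15,0,0],
    [-35,0,0],
    [-45,0,0],
    [-45,0,0],
    [-45,0,0],
    [-45,0,0]
  ],
  "yaw": [0,0,0,0,0,0]
}}

```text
time_s: 16.05
tcp_pos: [0.4379, 0.0503, 0.2113]
orientation: [-0.0, 1.0, 0.013, 0.0]
wrist_force: [-0.4, -0.4, -0.2]
finger_gap: 0.0617
grip_force: 0.0
```

```bash
python3 tilt.py pics/d8.png; python3 - <<'E'
from h import *
f="pics/w8.png"; shot("wrist",f)
a=cv2.imread(f)[60:260,130:380]; b=cv2.imread("pics/d8.png")[130:300,140:340]
x=np.hstack([cv2.resize(a,(400,320),interpolation=cv2.INTER_CUBIC),cv2.resize(b,(400,340),interpolation=cv2.INTER_CUBIC)[:320]])
cv2.imwrite("pics/c8.png",x)
E
```

```text
spool ((-0.08902678980536649, 1.4075176546131019), 0.9065766358375549)
tin ((0.2699082473585186, -3.40527260602909), 0.7984067291021347)
tinyspool ((-0.06593440636564907, 0.007238607063086988), 0.9469529864192009)
[ 0.41 -0.19 -0.09] [0.4375 0.0502 0.2112]
```

View pics/c8.png

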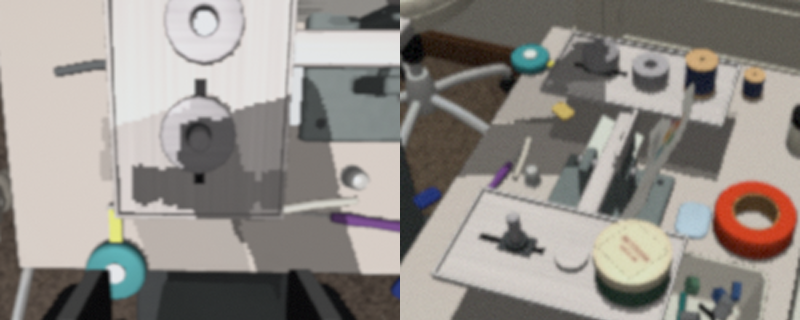

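The ring is flat and down on the left post (crop 198,135), the beam is level, and the tin, spool and ring_a are in place. Handing in.

```bash
python3 -c "
from workcell import close_job; print(close_job())"
```

```text
the job is handed in; nothing more can be done
None
```

The ring beside the tin (ring_b) is threaded fully down on the left pan's post. The beam looked level in the last camera check, the other things looked undisturbed, and the job is handed in; no verdict came back.

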